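# Press-test three sprung jar stands and load the sound one

## Task

Two of the three sprung jar stands have gone slack. Press the red pad in the middle of each arm straight down with closed fingers, first the left stand, then the middle, then the right, with a push of about 8 newtons (never above 15) held steady for a second, and see how far the arm gives. Then stand the black-capped spice jar upright in the tray of the arm that gives least, so that the tray hardly sags, let go of it, and leave the other things where they are.

Things in the scene. Friction and masses are not known exactly. Their poses are not given: they have to be found in the camera images.
- perch_a: One of three jar stands that look alike: dark round steel foot (80 mm across), thin post, black block (top 98 mm up), and a flat steel arm 22 mm wide and 4 mm thick reaching level along the stand's own -x axis, about towards the robot, to a wooden tray. Fixed to the worktop. Origin: centre of the foot's underside; z up. Left is the largest world y; stands are about 150 mm apart.
- pad_a (a point): Centre of the top of the red round plastic pad, 26 mm across, 7 mm thick, on the middle of perch_a's arm (75 mm from the root): the place to press. 99 mm above the worktop at rest; z is its upward axis. Moves with the arm.
- tray_a (a point): Centre of the floor of the round tray at the end of perch_a's arm, 92 mm above the worktop at rest; moves with the arm, so its height shows how far the arm gives. The tray is 64 mm wide inside, with a rim 8 mm high and 3.5 mm thick.
- perch_b: Jar stand, looks like perch_a, same sizes and origin. Any of the three may stand left, middle or right. The arm is rigid and flexes at its root only, 12 mm in front of the post axis and 90 mm up; from root to tray centre 150 mm. It gives in proportion to the push after the first 0.5 N or so, and springs back level when let go.
- pad_b (a point): Centre of the top of the red round plastic pad, 26 mm across, 7 mm thick, on the middle of perch_b's arm (75 mm from the root): the place to press. 99 mm above the worktop at rest; z is its upward axis. Moves with the arm.
- tray_b (a point): Centre of the floor of the round tray at the end of perch_b's arm, 92 mm above the worktop at rest; moves with the arm, so its height shows how far the arm gives. The tray is 64 mm wide inside, with a rim 8 mm high and 3.5 mm thick.
- perch_c: Jar stand, looks like perch_a, same sizes and origin. Of the three arms one is much firmer than the others, and which one (left, middle or right) changes from run to run: at 8 N on the pad the firm arm's tray goes down about 6 mm, the two others' 14 and 22 mm.
- pad_c (a point): Centre of the top of the red round plastic pad, 26 mm across, 7 mm thick, on the middle of perch_c's arm (75 mm from the root): the place to press. 99 mm above the worktop at rest; z is its upward axis. Moves with the arm.
- tray_c (a point): Centre of the floor of the round tray at the end of perch_c's arm, 92 mm above the worktop at rest; moves with the arm, so its height shows how far the arm gives. The tray is 64 mm wide inside, with a rim 8 mm high and 3.5 mm thick.
- jar: Spice jar with a black cap and a yellow-green label, 44 mm across and 105 mm tall, 0.16 to 0.24 kg, standing on the hob (its glass is 5 mm above the worktop) to the right. The body is round; it can be gripped across at 75 mm above its foot. Origin: centre of its underside; z up along the jar.
- red_jar: Spice jar with a red cap, 45 mm across, 106 mm tall, on the hob; a bystander. Origin: centre of its underside.
- mill: Grey-capped shaker with a clear body, 44 mm across, 90 mm tall, on the hob; a bystander. Origin: centre of its underside.
- timer: Red and white round kitchen timer, 64 mm across, 56 mm high, on the hob near its left edge; a bystander. Origin: centre of its underside.

How it is judged (in metres and radians):
On the way, in this order (a step that is already met when the one before it is completed fails the run):
1. the left stand's red pad is pressed by the fingers with 5.5 to 10.5 N, held for 0.6 s (((world y of perch_a between 0.15 and 0.3 m and contact force between the fingers and beam_a_c0 between 5.5 and 10.5 N) or (world y of perch_b between 0.15 and 0.3 m and contact force between the fingers and beam_b_c0 between 5.5 and 10.5 N) or (world y of perch_c between 0.15 and 0.3 m and contact force between the fingers and beam_c_c0 between 5.5 and 10.5 N))), for 0.6 s.
2. then the middle stand's pad, likewise (((world y of perch_a between 0 and 0.12 m and contact force between the fingers and beam_a_c0 between 5.5 and 10.5 N) or (world y of perch_b between 0 and 0.12 m and contact force between the fingers and beam_b_c0 between 5.5 and 10.5 N) or (world y of perch_c between 0 and 0.12 m and contact force between the fingers and beam_c_c0 between 5.5 and 10.5 N))), for 0.6 s.
3. then the right stand's pad, likewise (((world y of perch_a between -0.3 and -0.03 m and contact force between the fingers and beam_a_c0 between 5.5 and 10.5 N) or (world y of perch_b between -0.3 and -0.03 m and contact force between the fingers and beam_b_c0 between 5.5 and 10.5 N) or (world y of perch_c between -0.3 and -0.03 m and contact force between the fingers and beam_c_c0 between 5.5 and 10.5 N))), for 0.6 s.
At the end, for the whole second after the job is handed in: The black-capped jar stands upright (within 0.12 rad), at rest and released on the floor of one tray, its axis within 13 mm of the tray's centre, and that tray has sunk less than 5 mm below its unloaded height of 92 mm above the worktop (only the firm arm carries the jar so) (((horizontal distance between jar and tray_a below 0.013 m and z of jar in the frame of tray_a between -0.004 and 0.004 m and z of tray_a in the frame of perch_a above 0.087 m) or (horizontal distance between jar and tray_b below 0.013 m and z of jar in the frame of tray_b between -0.004 and 0.004 m and z of tray_b in the frame of perch_b above 0.087 m) or (horizontal distance between jar and tray_c below 0.013 m and z of jar in the frame of tray_c between -0.004 and 0.004 m and z of tray_c in the frame of perch_c above 0.087 m)) and angle between jar's own z axis and vertical below 0.12 rad and linear speed of jar below 0.02 m/s); the robot touches nothing.
It fails at once if an arm is pushed with more than 15 N (contact force between any of perch_a, perch_b, perch_c and anything else above 15 N).
It fails at once if the jar is tipped over (more than 0.6 rad) (angle between jar's own z axis and vertical above 0.6 rad).
It fails at once if the red-capped jar, the shaker or the timer is shifted by more than 30 mm (distance of any of red_jar, mill, timer from where it was at the start of the episode above 0.03 m).
It also fails if it takes over 69 s, if anything falls off the work surface, if the arm or the gripper's body presses on something with over 40 N, if the wrist force passes 120 N, or if a joint passes its speed limit or range.

## Robot

A 6-joint arm with a two-finger parallel gripper is mounted at the origin on a cart in front of the work surface, level with it; the furniture and walls round the work are solid. World frame = base frame: x ahead of the robot, y to its left, z up, the work surface at z = 0. Lengths are in mm, angles in degrees, forces in N, time in s.
With the tool pointing down it reaches from about 350 to 850 mm from the base axis. Payload 8.1 kg.
Tool frame: the origin (TCP) lies at the very end of the fingers, on their centre line; the grasp point (between the pads) lies 19 mm behind it; z points along the fingers, y is the line along which they close (so a half turn about z gives the same grasp; the last joint's range is limited). The gripper opens to 85 mm and grips with 20 to 120 N. Pads are 22 mm wide; open, the fingers measure 114 mm over their backs; the gripper's body (76 mm by 85 mm) begins 54 mm behind the grasp point. The pads swing forward as they close: fully open they stand 13 mm farther back than shut.
Start: joints at [-71.585, 7.471, 85.268, -0, 87.261, -4.893], TCP at [237.423, -551.031, 231.292] pointing down, gripper open.
Joint ranges: [-169.43, 169.43], [-51.17, 129.36], [1.28, 143.12], [-76.62, 256.62], [0, 156.53], [-152.29, 152.29]. Speed limits (degrees/s): [136.94, 136.94, 159.86, 180, 180, 180].

## Interface

Orientations are given as [roll, pitch, yaw] about the fixed x, y, z axes, in that order (R = Rz(yaw) Ry(pitch) Rx(roll)).
In Python, from bench import * gives the robot as it stands.
- The arm moves only by the tool play_rows, never from a script. Its argument "increments" is a list of rows, each a list of 3 entries, a list of its own where there are three numbers: the gripper's target within -1 to 1 (fully open at 1, half-way at 0, shut at -1), then the shift along the tool's x, y, z in mm, then the turn about the tool's z in rad. A call has 1 to 12 rows; each row shifts and turns the commanded pose from where the row before left it, along the tool's axes as they then stand; what a row does not reach is not made up. A row lasts 1/12 s, in which the tool goes at most 41.7 mm and 7.16 degrees, less where a joint would pass 70% of its speed; a pose out of reach is approached as far as the arm can. A call is refused whole if a number of a shift passes 41.7 or a number of a turn 0.125, either way. A call with a gripper value outside its range is refused whole. The fingers move at their own pace and stop on an object; "force" is the grip in N (left out, the last holds). Time passes only in rows, so rows that do not move let the fingers close. It gives the time, the measured TCP pose, the force, the opening and the grip force at its end, in the units of the state.
- sense(): the state, without advancing time (a new reading comes with each control period).
- snapshot(name): name is "scene" or "top" or "wrist"; returns a dict with "color" (420x560x3 uint8, red, green, blue), "intrinsics" (3x3 intrinsics, pixels), "world_from_camera" (4x4, takes a point from camera to world coordinates). Camera axes: x right, y down, z forward; pixel columns grow to the right and rows downward; lengths in mm; the calibration is good to about 2 mm. A picture is of the moment at which its call begins. There is no depth.
- hand_in(): hands the job in; it is judged then, once.
Trained networks look in a picture, given as the dict that the camera call returned (one of the last four; its "shot" number tells which), for a name from the list of things; names that differ only in an ending like _2 or _b are one class to them, and where a whole thing is asked for, a point or a joint stands for the part that bears it (a point fixed in the world has none). Each returns a list of dicts, best first, with "p" (0 to 1); they miss things now and then, are a little off and sometimes report something else, mostly with a low value. They report only what shows in the picture. A call takes as long as a camera call.
- find_in(query, picture): "xyz" ([x, y, z] in mm, in the coordinates of the camera as it stood for that picture, good to about 4 mm: the middle of the surface that is visible of it).
- regions_of(query, picture): "mask" (420x560 bool, what is visible of it).
- pinpoint(query, picture): "xyz" ([x, y, z] in mm, in the coordinates of the camera as it stood for that picture, good to about 4 mm: a listed point, or the origin of a listed thing).
The state is a dict: "time": time; "joint_pos": joint angles; "qd": joint speeds; "joint_efforts": joint torques, N m; "tool_pos": TCP position; "tcp_rot": TCP orientation; "ft_force": force on the tool from outside, world axes, zero at the start; "wrist_torque": the same for the moment, N m; "finger_gap": finger opening in mm; "grip_force": force on a finger pad.
Only numpy, scipy, OpenCV 4.12 (cv2) and the standard library are available. Lean on these libraries where they do the work, as an engineer would, in place of code of your own. Each camera call takes 0.05 s, during which the arm holds its last target. There are 200 camera calls.

## Working session

There is one attempt and no reset: what is moved stays moved. The work goes in short steps, Python scripts to look and compute and a tool call to move; the robot and the scene stay as the last step left them, time stands still between calls to the robot, and variables do not carry over. Pictures are saved under pics/ and viewed, at most 10 in all, crops included, and the job is handed in when it is done.

Besides the shell and the picture viewer there is one more tool, called after "Call:" as name(argument=value, ...) on one line, values as JSON. play_rows: Moves the arm, as the interface text tells. Its arguments: {"type":"object","properties":{"increments":{"type":"array","items":{"type":"array"}},"force":{"type":"number"}},"required":["increments"]}

```bash
mkdir -p pics; cat > h.py <<'E'
from bench import *
import numpy as np, cv2
def W(p,xyz): return (p["world_from_camera"]@np.r_[xyz,1])[:3]
def save(p,n): cv2.imwrite(f"pics/{n}.png",p["color"][:,:,::-1])
def pts(p,names,fn=pinpoint,m=0.3):
    for n in names:
        for d in fn(n,p):
            if d["p"]>m: print(n,round(d["p"],2),W(p,d["xyz"]).round(1))
E
python3 - <<'E'
from h import *
s=sense(); print(s["time"],s["tool_pos"],s["tcp_rot"],s["ft_force"])
for c in ("scene","top"):
    p=snapshot(c); save(p,c+"0"); print(c); pts(p,["perch_a","pad_a","tray_a","jar","red_jar","mill","timer"])
a=cv2.imread("pics/scene0.png");b=cv2.imread("pics/top0.png")
cv2.imwrite("pics/both.png",cv2.resize(np.vstack([a,b]),(400,600)))
E
```

```text
0.0 [ 237.24697482 -550.48968593  230.22767285] [-1.79892351e+02 -9.03178581e-03  2.33058256e+01] [-0.80272433 -0.71660826 -0.63580339]
scene
perch_a 0.82 [ 6.030e+02  1.833e+02 -4.000e-01]
perch_a 0.64 [ 6.22e+02  4.41e+01 -3.00e-01]
perch_a 0.55 [ 627.9 -109.9   -3.2]
pad_a 0.9 [530.4  52.3  95.6]
pad_a 0.89 [513.5 187.7  95.1]
pad_a 0.57 [ 536.5 -123.    99.2]
pad_a 0.51 [ 625.4 -112.2   -3.2]
tray_a 0.81 [458.1  59.   89.5]
tray_a 0.72 [439.8 192.6  93.3]
tray_a 0.63 [ 465.6 -127.8   93.2]
jar 0.71 [ 479.5 -256.4    4.6]
jar 0.59 [460.2  57.4  89.8]
red_jar 0.81 [ 654.2 -447.2   11.7]
mill 0.84 [ 632.2 -324.8    6.9]
timer 0.77 [ 643.5 -231.9    5.6]
timer 0.73 [ 481.4 -256.8    7.6]
top
perch_a 0.93 [621.7  41.4  -3.2]
perch_a 0.82 [ 6.085e+02  1.811e+02 -5.000e-01]
perch_a 0.79 [ 630.4 -110.3   -4. ]
perch_a 0.34 [539.1  51.3 100. ]
pad_a 0.88 [520.4 185.7 100. ]
pad_a 0.87 [ 545.2 -119.9   98.1]
pad_a 0.84 [534.2  49.1 100.2]
tray_a 0.8 [440.4 190.9  91.2]
tray_a 0.77 [ 468.7 -131.7   92.2]
tray_a 0.68 [460.1  58.   95. ]
jar 0.58 [ 483.8 -252.3    4. ]
jar 0.49 [ 468.5 -131.3   89.2]
red_jar 0.59 [ 659.  -449.6    4.2]
mill 0.57 [ 642.9 -321.4    2.3]
timer 0.7 [ 643.9 -231.1    2.7]
```

View pics/both.png

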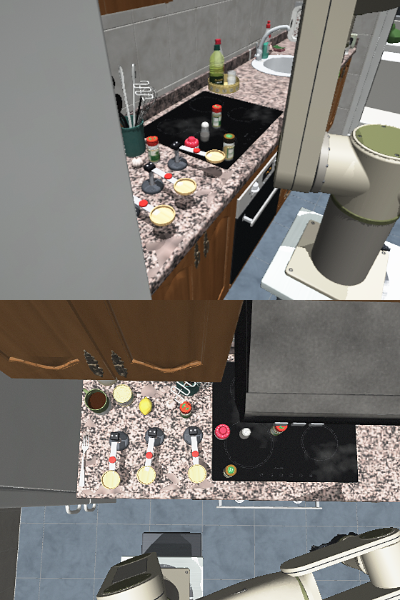

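The scene view shows three stands left of the hob. The top view shows the red pads at about (117,455), (149,455) and (194,457) in the half-scale picture, and the jar at (230,470). All of this fits the networks' output. I'm moving to the left pad with the fingers closed.

Call:
play_rows(increments=[[-1,[23,-23.5,1],0],[-1,[23,-23.5,1],0],[-1,[23,-23.5,1],0],[-1,[23,-23.5,1],0],[-1,[23,-23.5,1],0],[-1,[23,-23.5,1],0],[-1,[23,-23.5,1],0],[-1,[23,-23.5,1],0],[-1,[23,-23.5,1],0],[-1,[23,-23.5,1],0],[-1,[23,-23.5,1],0],[-1,[23,-23.5,1],0]])

```text
time: 1.8
tool_pos: [379.6, -181.4, 219.5]
tcp_rot: [180.0, -0.0, 23.3]
ft_force: [0.3, 0.0, -1.5]
finger_gap: 0.2
grip_force: 0.0
```

Call:
play_rows(increments=[[-1,[23,-23.5,1],0],[-1,[23,-23.5,1],0],[-1,[23,-23.5,1],0],[-1,[23,-23.5,1],0],[-1,[23,-23.5,1],0],[-1,[23,-23.5,1],0],[-1,[23,-23.5,1],0],[-1,[23,-23.5,1],0],[-1,[23,-23.5,1],0],[-1,[23,-23.5,1],0],[-1,[0,0,0],0],[-1,[0,0,0],0]])

```text
time: 2.8
tool_pos: [497.6, 125.5, 209.0]
tcp_rot: [-180.0, 0.0, 23.5]
ft_force: [-0.3, 0.2, 0.4]
finger_gap: -0.3
grip_force: 0.0
```

```bash
cat > w.py <<'E'
from h import *
import sys
s=sense(); print(s["time"],s["tool_pos"].round(1) if hasattr(s["tool_pos"],'round') else s["tool_pos"],np.round(s["tcp_rot"],2),np.round(s["ft_force"],2),s["finger_gap"])
p=snapshot("wrist"); save(p,sys.argv[1]); pts(p,sys.argv[2:])
E
python3 w.py w1 pad_a tray_a perch_a
```

```text
2.8 [497.6 125.5 209. ] [-1.7999e+02  4.0000e-02  2.3490e+01] [-0.31  0.19  0.38] -0.27211031961536103
pad_a 0.87 [ 544.5 -119.7   99.7]
pad_a 0.78 [516.  185.3  99.6]
pad_a 0.56 [535.2  51.1 102.5]
tray_a 0.83 [458.6  62.1  90.6]
tray_a 0.63 [443.9 193.8  95.7]
tray_a 0.6 [ 467.5 -128.7   94. ]
perch_a 0.93 [618.2  47.5   2.3]
perch_a 0.75 [605.7 182.8   4.1]
perch_a 0.71 [ 625.6 -112.9    3.7]
```

Call:
play_rows(increments=[[-1,[8.5,-9.6,12],0],[-1,[8.5,-9.6,12],0],[-1,[8.5,-9.6,12],0],[-1,[8.5,-9.6,12],0],[-1,[8.5,-9.6,12],0],[-1,[0,0,12],0],[-1,[0,0,12],0],[-1,[0,0,10],0],[-1,[0,0,5],0],[-1,[0,0,5],0],[-1,[0,0,0],0],[-1,[0,0,0],0]])

```text
time: 4.0
tool_pos: [517.7, 184.6, 105.5]
tcp_rot: [180.0, -0.0, 23.3]
ft_force: [0.9, -0.7, -0.6]
finger_gap: -0.3
grip_force: 0.0
```

```bash
python3 w.py w2 pad_a
```

```text
4.0 [517.7 184.6 105.5] [ 1.800e+02 -1.000e-02  2.328e+01] [ 0.86 -0.69 -0.64] -0.26875422507827496
pad_a 0.85 [515.7 186.8 102.6]
pad_a 0.79 [534.4  48.3 101.2]
```

View pics/w2.png

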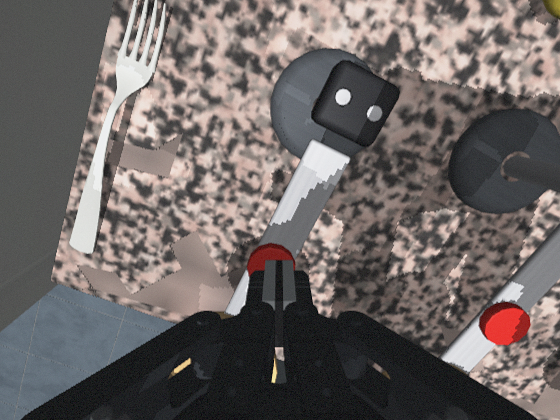

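The wrist view shows the closed fingertips at about (280,265), over the red pad at (271,262). That is centred well enough, so I'm going down slowly.

Call:
play_rows(increments=[[-1,[0,-1.5,2],0],[-1,[0,0,2],0],[-1,[0,0,1],0],[-1,[0,0,1],0],[-1,[0,0,1],0],[-1,[0,0,0],0],[-1,[0,0,0],0]])

```text
time: 4.68
tool_pos: [517.0, 186.3, 98.4]
tcp_rot: [-180.0, 0.0, 23.3]
ft_force: [-1.6, -0.2, 1.2]
finger_gap: 0.2
grip_force: 0.8
```

Call:
play_rows(increments=[[-1,[0,0,0.5],0],[-1,[0,0,0.5],0],[-1,[0,0,0.5],0],[-1,[0,0,0],0],[-1,[0,0,0],0]])

```text
time: 5.1
tool_pos: [517.0, 186.3, 97.0]
tcp_rot: [-180.0, -0.0, 23.3]
ft_force: [-2.8, -0.4, 2.4]
finger_gap: -0.1
grip_force: 1.8
```

Call:
play_rows(increments=[[-1,[0,0,0.5],0],[-1,[0,0,0.5],0],[-1,[0,0,0.5],0],[-1,[0,0,0.5],0],[-1,[0,0,0.5],0],[-1,[0,0,0.5],0],[-1,[0,0,0],0],[-1,[0,0,0],0]])

```text
time: 5.77
tool_pos: [516.9, 186.3, 94.1]
tcp_rot: [-180.0, 0.0, 23.3]
ft_force: [-4.6, 0.3, 7.6]
finger_gap: 0.1
grip_force: 3.8
```

Call:
play_rows(increments=[[-1,[0,0,0],0],[-1,[0,0,0],0],[-1,[0,0,0],0],[-1,[0,0,0],0],[-1,[0,0,0],0],[-1,[0,0,0],0],[-1,[0,0,0],0],[-1,[0,0,0],0],[-1,[0,0,0],0],[-1,[0,0,0],0]])

```text
time: 6.6
tool_pos: [516.9, 186.3, 94.1]
tcp_rot: [-180.0, 0.0, 23.3]
ft_force: [-4.9, -0.2, 7.6]
finger_gap: -0.0
grip_force: 3.8
```

```bash
python3 - <<'E'
from h import *
for i in range(3):
    p=snapshot(["top","scene","wrist"][i]); print(np.round(sense()["ft_force"],1)); pts(p,["tray_a"])
E
```

```text
[-5.5  0.7  6.3]
tray_a 0.62 [460.1  59.   93.5]
tray_a 0.62 [ 471.7 -130.6   90.1]
tray_a 0.54 [ 482.4 -255.4    3.3]
tray_a 0.48 [439.7 193.5  78.9]
[-5.  -0.1  7.1]
tray_a 0.76 [ 463.9 -133.9   91.2]
tray_a 0.66 [439.2 191.8  83. ]
[-5.6 -0.   7. ]
```

Call:
play_rows(increments=[[-1,[0,0,-5],0],[-1,[0,0,-10],0],[-1,[0,0,-11],0],[-1,[-6.5,21.7,0],0],[-1,[-6.5,21.7,0],0],[-1,[-6.5,21.7,0],0],[-1,[-6.5,21.7,0],0],[-1,[-6.5,21.7,0],0],[-1,[-6.5,21.7,0],0],[-1,[0,0,7],0],[-1,[0,0,7],0],[-1,[0,0,0],0]])

```text
time: 7.9
tool_pos: [531.8, 51.5, 104.5]
tcp_rot: [-179.9, 0.1, 23.3]
ft_force: [0.1, -0.3, -0.4]
finger_gap: -0.1
grip_force: 0.0
```

```bash
python3 w.py w3 pad_a
```

```text
7.9 [531.8  51.5 104.5] [-1.7994e+02  1.0000e-01  2.3270e+01] [ 0.07 -0.28 -0.37] -0.10158409536472464
pad_a 0.63 [532.6  51.7 103.5]
```

View pics/w3.png

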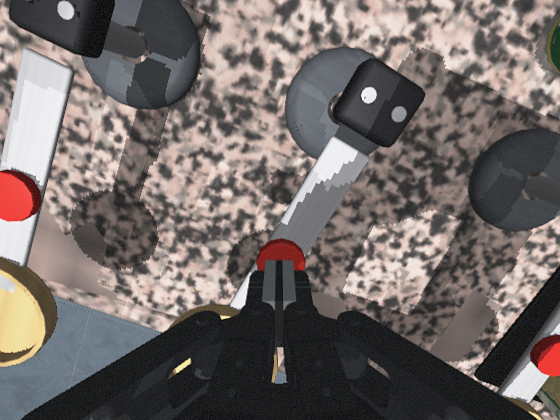

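The fingertips at (280,262) are centred on the middle pad at (280,258), so I'm pressing in steps.

Call:
play_rows(increments=[[-1,[0,0,2],0],[-1,[0,0,1],0],[-1,[0,0,1],0],[-1,[0,0,1],0],[-1,[0,0,1],0],[-1,[0,0,1],0],[-1,[0,0,0.5],0],[-1,[0,0,0],0],[-1,[0,0,0],0]])

```text
time: 8.75
tool_pos: [532.7, 51.3, 98.4]
tcp_rot: [-180.0, -0.0, 23.3]
ft_force: [-2.0, 0.3, 2.8]
finger_gap: 0.1
grip_force: 1.2
```

Call:
play_rows(increments=[[-1,[0,0,0.5],0],[-1,[0,0,0.5],0],[-1,[0,0,0.5],0],[-1,[0,0,0],0],[-1,[0,0,0],0]])

```text
time: 9.17
tool_pos: [532.7, 51.3, 97.2]
tcp_rot: [-180.0, -0.0, 23.3]
ft_force: [-3.2, 1.2, 7.3]
finger_gap: 0.0
grip_force: 3.1
```

Call:
play_rows(increments=[[-1,[0,0,0],0],[-1,[0,0,0],0],[-1,[0,0,0],0],[-1,[0,0,0],0],[-1,[0,0,0],0],[-1,[0,0,0],0],[-1,[0,0,0],0],[-1,[0,0,0],0],[-1,[0,0,0],0],[-1,[0,0,0],0]])

```text
time: 10.0
tool_pos: [532.7, 51.3, 97.2]
tcp_rot: [-180.0, -0.0, 23.3]
ft_force: [-3.9, 0.6, 5.5]
finger_gap: 0.3
grip_force: 3.1
```

```bash
python3 - <<'E'
from h import *
for i in range(3):
    p=snapshot(["top","scene","top"][i]); print(np.round(sense()["ft_force"],1)); pts(p,["tray_a"])
E
```

```text
[-3.5  0.3  6.3]
tray_a 0.8 [458.6  57.1  88.6]
tray_a 0.59 [ 471.1 -129.    90.2]
tray_a 0.46 [440.5 195.4  89.2]
[-3.6  1.1  7.2]
tray_a 0.97 [ 464.  -130.6   92. ]
tray_a 0.87 [436.7 191.7  94.2]
tray_a 0.75 [459.   55.6  85.8]
[-3.5  1.4  5.8]
tray_a 0.67 [460.7  61.6  88.2]
tray_a 0.64 [439.  192.9  91.7]
tray_a 0.62 [ 468.4 -130.    89. ]
```

Call:
play_rows(increments=[[-1,[0,0,0.4],0],[-1,[0,0,0],0],[-1,[0,0,0],0],[-1,[0,0,0],0],[-1,[0,0,0],0],[-1,[0,0,0],0],[-1,[0,0,0],0],[-1,[0,0,0],0],[-1,[0,0,0],0],[-1,[0,0,0],0],[-1,[0,0,0],0],[-1,[0,0,0],0]])

```text
time: 11.3
tool_pos: [532.7, 51.3, 96.9]
tcp_rot: [-180.0, -0.0, 23.3]
ft_force: [-3.5, 0.9, 6.8]
finger_gap: -0.1
grip_force: 3.6
```

Call:
play_rows(increments=[[-1,[0,0,-8],0],[-1,[0,0,-15],0],[-1,[-8.4,23.1,0],0],[-1,[-8.4,23.1,0],0],[-1,[-8.4,23.1,0],0],[-1,[-8.4,23.1,0],0],[-1,[-8.4,23.1,0],0],[-1,[-8.4,23.1,0],0],[-1,[-8.4,23.1,0],0],[-1,[0,0,7],0],[-1,[0,0,7],0],[-1,[0,0,0],0]])

```text
time: 12.3
tool_pos: [541.5, -120.0, 103.4]
tcp_rot: [-179.9, 0.1, 23.3]
ft_force: [-0.2, 0.2, -0.8]
finger_gap: 0.4
grip_force: 0.0
```

```bash
python3 w.py w4 pad_a
```

```text
12.3 [ 541.5 -120.   103.4] [-1.7988e+02  1.2000e-01  2.3270e+01] [-0.15  0.25 -0.79] 0.3626899405425553
pad_a 0.82 [ 545.2 -121.4  101.3]
```

View pics/w4.png

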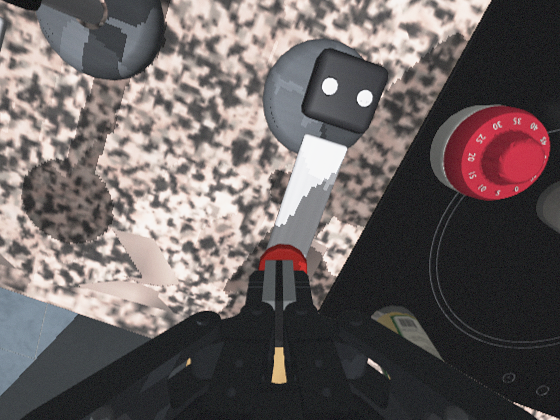

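The fingertips are on the right pad at (283,257). I'm pressing in steps again.

Call:
play_rows(increments=[[-1,[0,0,1],0],[-1,[0,0,1],0],[-1,[0,0,1],0],[-1,[0,0,1],0],[-1,[0,0,1],0],[-1,[0,0,1],0],[-1,[0,0,0.5],0],[-1,[0,0,0],0],[-1,[0,0,0],0]])

```text
time: 13.15
tool_pos: [542.7, -120.5, 98.9]
tcp_rot: [-180.0, -0.0, 23.3]
ft_force: [-0.0, 0.6, 0.3]
finger_gap: 0.2
grip_force: 0.3
```

Call:
play_rows(increments=[[-1,[0,0,0.5],0],[-1,[0,0,0.5],0],[-1,[0,0,0.5],0],[-1,[0,0,0.5],0],[-1,[0,0,0.5],0],[-1,[0,0,0],0],[-1,[0,0,0],0]])

```text
time: 13.73
tool_pos: [542.6, -120.6, 96.4]
tcp_rot: [-180.0, 0.0, 23.3]
ft_force: [-1.7, -0.5, 2.2]
finger_gap: 0.0
grip_force: 1.5
```

Call:
play_rows(increments=[[-1,[0,0,0.5],0],[-1,[0,0,0.5],0],[-1,[0,0,0.5],0],[-1,[0,0,0.5],0],[-1,[0,0,0.5],0],[-1,[0,0,0.5],0],[-1,[0,0,0.5],0],[-1,[0,0,0.5],0],[-1,[0,0,0],0],[-1,[0,0,0],0]])

```text
time: 14.57
tool_pos: [542.5, -120.6, 92.5]
tcp_rot: [-180.0, 0.0, 23.3]
ft_force: [-5.5, -1.0, 6.1]
finger_gap: 0.3
grip_force: 3.2
```

Call:
play_rows(increments=[[-1,[0,0,0.5],0],[-1,[0,0,0.5],0],[-1,[0,0,0],0],[-1,[0,0,0],0],[-1,[0,0,0],0],[-1,[0,0,0],0],[-1,[0,0,0],0],[-1,[0,0,0],0],[-1,[0,0,0],0],[-1,[0,0,0],0],[-1,[0,0,0],0],[-1,[0,0,0],0]])

```text
time: 15.57
tool_pos: [542.5, -120.6, 91.6]
tcp_rot: [180.0, 0.0, 23.3]
ft_force: [-4.9, 0.3, 7.6]
finger_gap: 0.1
grip_force: 3.6
```

```bash
python3 - <<'E'
from h import *
for i in range(3):
    p=snapshot(["top","scene","top"][i]); print(np.round(sense()["ft_force"],1)); pts(p,["tray_a"])
pts(p,["jar"])
E
```

```text
[-4.7  0.5  6.8]
tray_a 0.78 [442.1 191.7  95.2]
tray_a 0.67 [456.8  59.6  96.2]
tray_a 0.67 [ 468.7 -129.2   71.7]
[-5.5  0.2  7.1]
tray_a 0.82 [ 464.8 -130.2   78.3]
tray_a 0.62 [457.   60.3  92.8]
[-6.1 -0.2  6.7]
tray_a 0.89 [ 468.7 -129.1   74.3]
tray_a 0.84 [443.8 194.   92.4]
tray_a 0.78 [460.6  59.6  94.1]
jar 0.6 [ 484.8 -251.3    1.7]
```

The middle arm gave about 2.5 mm at the pad, the left about 5 and the right about 7.5, so the middle stand is the firm one. Next I go above the jar and open the gripper.

Call:
play_rows(increments=[[-1,[0,0,-8],0],[-1,[0,0,-20],0],[-1,[0,0,-30],0],[-1,[0,0,-30],0],[1,[-21.4,19.6,-6],0],[1,[-21.4,19.6,0],0],[1,[-21.4,19.6,0],0],[1,[-21.4,19.6,0],0],[1,[-21.4,19.6,0],0],[1,[0,0,0],0],[1,[0,0,0],0],[1,[0,0,0],0]])

```text
time: 16.92
tool_pos: [483.5, -252.5, 185.5]
tcp_rot: [-180.0, -0.0, 23.3]
ft_force: [0.0, 0.6, -0.0]
finger_gap: 85.4
grip_force: 0.0
```

```bash
python3 w.py w5 jar tray_a timer; python3 -c "
from h import *
p=snapshot('wrist');pts(p,['jar']);pts(p,['jar'],find_in)"
```

```text
16.9167 [ 483.5 -252.5  185.5] [-1.7999e+02 -4.0000e-02  2.3270e+01] [ 0.    0.55 -0.04] 85.42461497581104
jar 0.92 [ 480.7 -256.9    6.8]
timer 0.8 [ 637.7 -226.7    4.9]
jar 0.81 [ 481.  -255.7    4.2]
jar 0.72 [ 490.9 -254.   111.7]
```

View pics/w5.png

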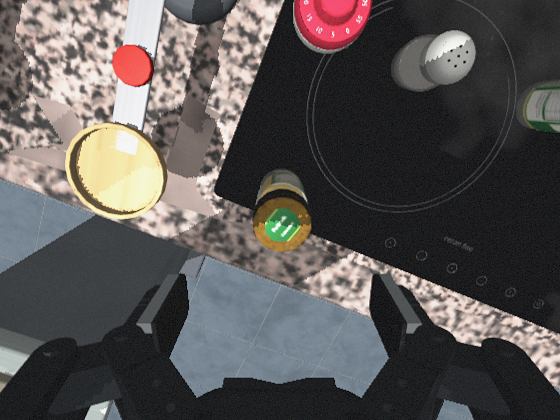

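```bash
python3 -c "
from h import *
p=snapshot('wrist');T=p['world_from_camera'];K=p['intrinsics']
for u,v in [(282,224),(282,227),(311,225),(253,225)]:
    d=T[:3,:3]@np.linalg.solve(K,[u,v,1]);print(T[:3,3]+d*(110-T[2,3])/d[2])
print(T.round(2))"
```

```text
[ 482.43582794 -255.26150783  110.        ]
[ 480.26699745 -256.20513822  110.        ]
[ 490.14822587 -275.1235089   110.        ]
[ 473.27938287 -236.02423218  110.        ]
[[ 4.0000e-01 -8.7000e-01 -3.0000e-01  5.5939e+02]
 [-9.2000e-01 -3.7000e-01 -1.3000e-01 -2.1960e+02]
 [-0.0000e+00  3.2000e-01 -9.5000e-01  3.2891e+02]
 [ 0.0000e+00  0.0000e+00  0.0000e+00  1.0000e+00]]
```

The cap is at (282,226) in the wrist view, which puts the jar at about (482,-255). I'm descending and gripping.

Call:
play_rows(increments=[[1,[-2.4,1.7,10],0],[1,[0,0,15],0],[1,[0,0,15],0],[1,[0,0,15],0],[1,[0,0,15],0],[1,[0,0,15],0],[1,[0,0,15],0],[1,[0,0,12],0],[1,[0,0,8],0],[1,[0,0,3.5],0],[1,[0,0,0],0],[1,[0,0,0],0]])

```text
time: 18.32
tool_pos: [481.9, -255.6, 62.3]
tcp_rot: [180.0, -0.0, 23.3]
ft_force: [0.1, -0.5, -0.5]
finger_gap: 86.0
grip_force: 0.0
```

Call:
play_rows(increments=[[-1,[0,0,0],0],[-1,[0,0,0],0],[-1,[0,0,0],0],[-1,[0,0,0],0],[-1,[0,0,0],0],[-1,[0,0,0],0],[-1,[0,0,0],0],[-1,[0,0,0],0],[-1,[0,0,0],0],[-1,[0,0,0],0]], force=35)

```text
time: 19.15
tool_pos: [482.1, -255.6, 62.7]
tcp_rot: [179.9, -0.0, 23.3]
ft_force: [-1.0, 0.1, 5.4]
finger_gap: 43.1
grip_force: 35.5
```

Call:
play_rows(increments=[[-1,[0,0,-4],0],[-1,[0,0,-10],0],[-1,[0,0,-14],0],[-1,[0,0,-15],0],[-1,[0,0,-15],0],[-1,[0,0,-15],0],[-1,[0,0,-15],0],[-1,[0,0,-15],0],[-1,[0,0,-12],0],[-1,[0,0,-10],0],[-1,[0,0,-5],0],[-1,[0,0,0],0]])

```text
time: 20.15
tool_pos: [482.3, -255.7, 193.4]
tcp_rot: [179.9, -0.1, 23.3]
ft_force: [0.3, -0.3, -1.3]
finger_gap: 43.0
grip_force: 35.9
```

Call:
play_rows(increments=[[-1,[4,-11,0],0],[-1,[6,-18,0],0],[-1,[8,-23,0],0],[-1,[8,-23,0],0],[-1,[8,-23,0],0],[-1,[8,-23,0],0],[-1,[8,-23,0],0],[-1,[8,-23,0],0],[-1,[8,-23,0],0],[-1,[8,-23,0],0],[-1,[8,-23,0],0],[-1,[8,-23,0],0]])

```text
time: 21.15
tool_pos: [460.5, 19.8, 190.6]
tcp_rot: [-179.9, 0.1, 23.3]
ft_force: [1.1, -0.2, -1.2]
finger_gap: 43.0
grip_force: 36.0
```

Call:
play_rows(increments=[[-1,[7,-20,0],0],[-1,[4,-13,0],0],[-1,[2,-6,0],0],[-1,[0,0,0],0],[-1,[0,0,0],0],[-1,[0,0,0],0]])

```text
time: 21.65
tool_pos: [458.2, 58.4, 191.5]
tcp_rot: [180.0, 0.0, 23.3]
ft_force: [-0.4, 0.4, -2.9]
finger_gap: 43.2
grip_force: 36.0
```

```bash
python3 w.py w6 jar tray_a; python3 - <<'E'
from h import *
for c in ("scene","top"):
    p=snapshot(c); save(p,c+"6"); pts(p,["jar","tray_a"])
print(sense()["grip_force"],sense()["finger_gap"])
E
```

```text
21.65 [458.2  58.4 191.5] [1.7999e+02 4.0000e-02 2.3280e+01] [-0.38  0.44 -2.86] 43.22126000175968
jar 0.77 [455.5  53.6 134.5]
tray_a 0.74 [443.7 193.4  91.8]
tray_a 0.72 [ 467.6 -128.1   90.1]
tray_a 0.7 [456.4  60.2  90.2]
jar 0.84 [455.3  59.  134.9]
jar 0.57 [533.5  54.7  98.6]
jar 0.56 [617.4  44.3   1.8]
jar 0.39 [ 633.  -323.8    4.4]
tray_a 0.93 [457.1  59.   90.4]
tray_a 0.64 [441.2 195.5  95.4]
tray_a 0.64 [ 462.4 -128.1   95.2]
tray_a 0.61 [ 632.7 -323.8    4.2]
tray_a 0.57 [439.1 194.7  92.6]
tray_a 0.55 [ 473.3 -134.    87.7]
tray_a 0.44 [458.   61.4  94.5]
tray_a 0.42 [ 6.287e+02 -1.136e+02  1.000e-01]
36.04984059347771 43.02545744175081
```

View pics/w6.png

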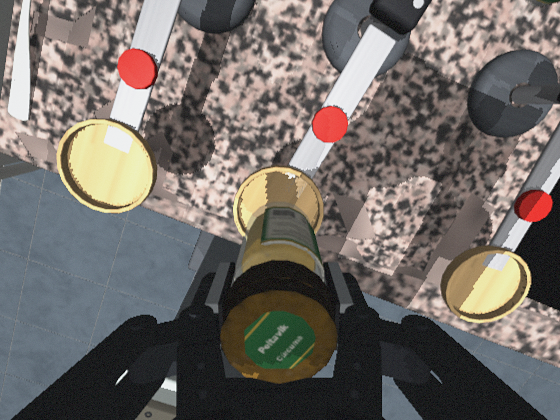

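The jar hangs upright at (275,330), above the middle tray at (278,203). I'm lowering it.

Call:
play_rows(increments=[[-1,[0.5,-1,4],0],[-1,[0,0,7],0],[-1,[0,0,7],0],[-1,[0,0,7],0],[-1,[0,0,6],0],[-1,[0,0,4],0],[-1,[0,0,3],0],[-1,[0,0,1.5],0],[-1,[0,0,1],0],[-1,[0,0,0],0],[-1,[0,0,0],0],[-1,[0,0,0],0]])

```text
time: 23.1
tool_pos: [458.7, 60.2, 151.8]
tcp_rot: [180.0, -0.0, 23.3]
ft_force: [-0.6, 0.3, -1.9]
finger_gap: 43.0
grip_force: 36.0
```

Call:
play_rows(increments=[[-1,[0,0,0.5],0],[-1,[0,0,0.5],0],[-1,[0,0,0.5],0],[-1,[0,0,0.5],0],[-1,[0,0,0.5],0],[-1,[0,0,0.5],0],[-1,[0,0,0.5],0],[-1,[0,0,0],0],[-1,[0,0,0],0],[-1,[0,0,0],0]])

```text
time: 23.93
tool_pos: [458.5, 60.2, 148.0]
tcp_rot: [180.0, -0.0, 23.3]
ft_force: [-0.7, 0.3, 0.6]
finger_gap: 43.3
grip_force: 36.1
```

```bash
python3 - <<'E'
from h import *
for c in ("scene","top","wrist"):
    p=snapshot(c); save(p,c+"7"); print(np.round(sense()["ft_force"],1)); pts(p,["jar","tray_a"])
a=cv2.imread("pics/scene7.png")[200:340,150:350];b=cv2.imread("pics/wrist7.png")
cv2.imwrite("pics/m7.png",np.hstack([cv2.resize(a,(400,280)),cv2.resize(b,(373,280))]))
E
```

```text
[-0.5  0.1  1. ]
jar 0.68 [454.9  60.7  86.8]
tray_a 0.72 [460.8  58.8  88.4]
tray_a 0.65 [439.5 192.8  95. ]
tray_a 0.63 [514.5 186.7  95.2]
tray_a 0.59 [ 465.2 -132.2   91.5]
[-0.6 -0.   0.1]
tray_a 0.76 [ 470.1 -129.3   87.4]
tray_a 0.63 [442.5 192.9  92.7]
tray_a 0.53 [459.9  57.7  91.6]
[ 1.   0.6 -0.1]
jar 0.61 [458.7  60.3  94.7]
tray_a 0.66 [ 469.  -129.4   93.1]
tray_a 0.62 [444.2 192.7  95.1]
```

View pics/m7.png

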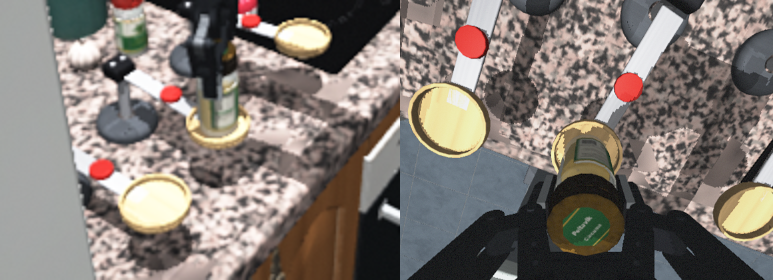

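The jar sits within the rim at (215,120), the pads are clear, and its weight is off the wrist. I'm letting go gently and retreating up.

Call:
play_rows(increments=[[0.1,[0,0,0],0],[0.2,[0,0,0],0],[0.3,[0,0,0],0],[0.4,[0,0,0],0],[0.6,[0,0,0],0],[0.8,[0,0,0],0],[1,[0,0,0],0],[1,[0,0,0],0],[1,[0,0,0],0],[1,[0,0,0],0],[1,[0,0,0],0],[1,[0,0,0],0]])

```text
time: 25.38
tool_pos: [458.4, 60.2, 147.9]
tcp_rot: [180.0, 0.0, 23.3]
ft_force: [0.2, 0.3, 0.5]
finger_gap: 85.8
grip_force: 0.0
```

Call:
play_rows(increments=[[1,[0,0,-3],0],[1,[0,0,-6],0],[1,[0,0,-10],0],[1,[0,0,-15],0],[1,[0,0,-15],0],[1,[0,0,-15],0],[1,[0,0,-15],0],[1,[0,0,-15],0],[1,[0,0,-15],0],[1,[0,0,-8],0],[1,[0,0,0],0],[1,[0,0,0],0]])

```text
time: 26.38
tool_pos: [458.7, 60.2, 265.5]
tcp_rot: [180.0, -0.1, 23.3]
ft_force: [-0.5, -0.1, -0.4]
finger_gap: 85.5
grip_force: 0.0
```

```bash
python3 - <<'E'
from h import *
for c in ("scene","top","wrist"):
    p=snapshot(c); save(p,c+"8"); pts(p,["jar","tray_a"])
a=cv2.imread("pics/scene8.png")[200:340,150:350];b=cv2.imread("pics/wrist8.png")
cv2.imwrite("pics/m8.png",np.hstack([cv2.resize(a,(400,280)),cv2.resize(b,(373,280))]))
E
```

```text
jar 0.9 [457.1  58.9  92.5]
jar 0.45 [ 642.3 -234.2    4.9]
tray_a 0.95 [436.6 190.3  90.2]
tray_a 0.92 [ 462.3 -129.4   92.9]
tray_a 0.9 [460.9  57.9  87.1]
jar 0.61 [460.7  63.1  87.6]
tray_a 0.94 [ 468.2 -131.2   92.4]
tray_a 0.76 [461.   59.2  92.6]
tray_a 0.66 [441.5 195.4  89.1]
jar 0.79 [458.2  57.   92.1]
tray_a 0.94 [442.5 194.3  96.5]
tray_a 0.74 [ 545.1 -121.2   99.7]
tray_a 0.65 [ 467.2 -128.8   93.5]
```

View pics/m8.png

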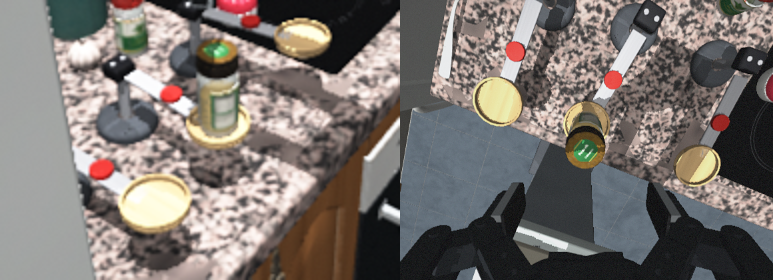

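The jar stands upright and centred in the middle tray at (218,120). It is released, and the gripper is clear of it.

```bash
python3 -c "
from bench import *
print(hand_in())"
```

```text
the job is handed in; nothing more can be done
None
```

I pressed all three pads in order (left, middle, right). The middle arm gave least, so the black-capped jar now stands upright and released in the middle tray; the job is handed in, but no verdict came back.

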